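Read the slide box label with the hand scanner

ROBOT

A 6-joint arm with a two-finger parallel gripper is mounted at the origin on the work surface. World frame = base frame: x ahead of the robot, y to its left, z up, the work surface at z = 0. Lengths are in mm, angles in rad, forces in N, time in s.
With the tool pointing down it reaches from about 300 to 850 mm from the base axis. Payload 4.2 kg.
Tool frame: the origin (TCP) lies at the very end of the fingers, on their centre line; the grasp point (between the pads) lies manip.grasp_offset behind it (manip.grasp_offset is the distance from the TCP to the grasp point, in mm); z points along the fingers, y is the line along which they close (so a half turn about z gives the same grasp; the last joint's range is limited). The gripper opens to 91 mm and grips with 3 to 60 N. Pads are 32 mm wide; open, the fingers measure 118 mm over their backs; the gripper's body (76 mm by 178 mm) begins 60 mm behind the grasp point.
Start: joints at [-1.227, 0.32, 1.565, -0, 1.257, -0.02], TCP at [204.605, -537.382, 213.976] pointing down, gripper open.
Joint ranges: [-3.11, 3.11], [-0.84, 2.01], [0.21, 2.61], [-1.34, 4.49], [0.05, 2.63], [-2.56, 2.56]. Speed limits (rad/s): [2.57, 2.57, 3.14, 3.14, 3.14, 3.14].

INTERFACE

Orientations are given as a unit quaternion [x, y, z, w].
In Python, from station import manip gives the robot as it stands. The module is installed in compiled form; this text tells all that it offers.
- The arm moves only by the tool jog_arm, never from a script. Its argument "series" is a list of rows, each an object of numbers: "grip": the finger opening in m, from 0 to 0.0912; "dx", "dy", "dz": the shift along the tool's x, y, z in m; "wx", "wy", "wz": the turn, a rotation vector about the tool's x, y, z in degrees. A call has 1 to 5 rows; each row shifts and turns the commanded pose from where the row before left it, along the tool's axes as they then stand; what a row does not reach is not made up. A row lasts 1/8 s, in which the tool goes at most 62.5 mm and 10.7 degrees, less where a joint would pass 70% of its speed; a pose out of reach is approached as far as the arm can. A call is refused whole if a number of a shift passes 0.0625 or a number of a turn 10.7, either way. A call with a gripper value outside its range is refused whole. The fingers move at their own pace and stop on an object; the grip force is fixed at half the most. Time passes only in rows, so rows that do not move let the fingers close. It gives the time, the measured TCP pose, the force, the opening and the grip force at its end, in the units of the state.
- manip.sense(): the state, without advancing time (a new reading comes with each control period).
- manip.grab_frame(name): name is "side" or "top"; returns the picture (384x512x3 uint8, blue, green, red); there is no depth.
- manip.get_calibration(name): a dict with "fov_y" (degrees; the focal length in pixels is half the picture's height over the tangent of half this angle, whatever the lens; pixels are square), "cx", "cy" (the principal point, pixels), "distortion" ([k1, k2, p1, p2, k3] as OpenCV has them; the pictures are not rectified), "T" (4x4, takes a point from camera to world coordinates). Camera axes: x right, y down, z forward; pixel columns grow to the right and rows downward; lengths in mm; the calibration is good to about 2 mm. A picture is of the moment at which its call begins. get_calibration takes no time and is no camera call.
- manip.hand_in(): hands the job in; it is judged then, once.
The state is a dict: "t": time; "q": joint angles; "joint_vel": joint speeds; "joint_efforts": joint torques, N m; "ee_pos": TCP position; "tcp_rot": TCP orientation; "force": force on the tool from outside, world axes, zero at the start; "torque": the same for the moment, N m; "grip_width": opening from 0.0 (shut) to 1.0 (fully open); "grip_force": force on a finger pad.
Only numpy, scipy, OpenCV 4.12 (cv2) and the standard library are available. Lean on these libraries where they do the work, as an engineer would, in place of code of your own. Each camera call takes 0.05 s, during which the arm holds its last target. There are 200 camera calls.

TASK

Pull the hand scanner out of its charging dock, lay it down and take it again by the handle so that you can squeeze its trigger, then point it squarely at the middle of the barcode label of the tall slide box from about 9 cm away and hold it steady there for a good second with the trigger squeezed fully in. Then lay the scanner down gently, flat on the rubber mat, and let go; leave the slide boxes and the glass beakers where they stand.

Things in the scene. Friction and masses are not known exactly. Their poses are not given: they have to be found in the camera images.
- scanner: Loose pistol-shaped barcode scanner lying on its side, 36 mm thick, 0.235 kg. Origin on its underside below the trigger grip; z up as it lies, x the viewing direction, y from handle to barrel. Black handle: x -14 to 12, y -70 to 22 mm. White barrel: x -90 to 65, y 26 to 64; black nose (x 40 to 65): y 22 to 68. The barrel behind the handle is its tail.
- grip (a point): Point of the scanner midway through the thickness at the trigger (18 mm above the origin): where to pinch the handle, fingers closing along the scanner's x, one on the trigger, the other on the handle's back (36 mm wide there, 31 mm with the trigger in).
- tail (a point): Middle of the scanner's tail, at scanner x -72, y 45, z 18 mm; the tail is 38 mm wide along y: can be pinched here while the scanner is docked, fingers closing along y.
- window (a point): Middle of the scanner's window on the nose, at scanner x 65, y 45, z 18 mm; axes as the scanner's: the line of sight leaves it along +x.
- trigger (a joint): Trigger of the scanner, a grey block 28 x 28 mm on the front (+x) side of the handle, its face at x 21 mm when out. 0 = out, 0.005 m = fully in; sprung, about 5.5 N to start and 10 N to hold in: squeeze with 20 N or more.
- dock: Fixed grey charging dock. Base plate 100 (x) x 170 (y) x 10 mm; on it a sleeve open only to +y: inside x -18 to 27, y -78 to 18 mm, 42 high, walls 6, roof top 57 mm above the bench. Origin on the bench. The scanner starts about 10 mm above it, same axes, handle and trigger hidden in the sleeve, barrel and tail outside; it comes out along the dock's +y, by 95 mm or more.
- mat: Fixed grey rubber mat, 220 x 220 x 4 mm, origin at the centre of its underside on the bench.
- tall_box: Loose white slide box, the only tall one: 90 x 90 mm, 165 mm high, 0.8 kg; origin at the centre of its underside; its front (-x) carries a plinth with a leaning label plate, reaching 83 mm in front of the origin.
- label: Label plate of the tall box, 78 mm wide and 62 mm high; its origin is the middle of the barcode label (60 x 36 mm) on its face, 75 mm above the bench. Its -x axis is the outward normal of the label, leaning 25 degrees upward from level; y runs along the label's width.
- low_box_a: Loose white slide box as the tall one but only 105 mm high, with the same label plate: not to be read.
- low_box_b: The other low slide box, 105 mm high: not to be read.
- beaker_a: Loose empty glass beaker, 70 mm across, 90 mm high; origin under its centre.
- beaker_b: Loose empty glass beaker, 86 mm across, 110 mm high; origin under its centre.

How it is judged (in metres and radians):
On the way, in this order (a step that is already met when the one before it is completed fails the run):
1. the scanner is out of the dock (grip point over 100 mm from the dock's origin), put down, let go and at rest (distance between grip and dock above 0.1 m and contact force between the fingers and scanner below 0.1 N and linear speed of scanner below 0.02 m/s), for 0.1 s.
2. for 1 s: trigger in over 3.5 mm, window 50-130 mm from the tall box's label, its middle within 13 mm of the line of sight (y, z), square within 0.22 rad, slower than 20 mm/s and 0.15 rad/s (value of joint trigger above 0.0035 m and x of label in the frame of window between 0.05 and 0.13 m and y of label in the frame of window between -0.013 and 0.013 m and z of label in the frame of window between -0.013 and 0.013 m and angle between the x axis of window and the x axis of label, either way round below 0.22 rad and linear speed of scanner below 0.02 m/s and angular speed of scanner below 0.15 rad/s), for 1 s.
At the end, for the whole second after the job is handed in: The scanner lies at rest and flat (within 0.1 rad) on the rubber mat, its grip point over the mat, the trigger out, released (x of grip in the frame of mat between -0.11 and 0.11 m and y of grip in the frame of mat between -0.11 and 0.11 m and height (world z) of grip between 0.012 and 0.032 m and angle between the z axis of scanner and the z axis of mat, either way round below 0.1 rad and linear speed of scanner below 0.01 m/s and value of joint trigger below 0.001 m and contact force between scanner and mat above 0.5 N); the robot touches nothing.
It fails at once if a slide box is moved by more than 25 mm (distance of any of tall_box, low_box_a, low_box_b from where it was at the start of the episode above 0.025 m).
It fails at once if a glass beaker is tipped by more than 0.5 rad or pushed by more than 60 mm (angle between any of beaker_a, beaker_b's own z axis and vertical above 0.5 rad or distance of any of beaker_a, beaker_b from where it was at the start of the episode above 0.06 m).
It fails at once if the scanner is dropped: it falls out of the fingers' hold by more than about 10 mm (faster than 0.45 m/s) (contact force between the fingers and scanner below 0.1 N and linear speed of scanner above 0.45 m/s).
It also fails if it takes over 58 s, if anything falls off the work surface, if the arm or the gripper's body presses on something with over 40 N, if the wrist force passes 120 N, or if a joint passes its speed limit or range.

## Working session

There is one attempt and no reset: what is moved stays moved. The work goes in short steps, Python scripts to look and compute and a tool call to move; the robot and the scene stay as the last step left them, time stands still between calls to the robot, and variables do not carry over. Pictures are saved under pics/ and viewed, at most 10 in all, crops included, and the job is handed in when it is done.

Besides the shell and the picture viewer there is one more tool, called after ">>>" by a JSON object that holds its "api" and its "payload", one argument or row to a line. jog_arm: Moves the arm, as the interface text tells. Its arguments: {"type":"object","properties":{"series":{"type":"array","items":{"type":"object","properties":{"grip":{"type":"number"},"dx":{"type":"number"},"dy":{"type":"number"},"dz":{"type":"number"},"wx":{"type":"number"},"wy":{"type":"number"},"wz":{"type":"number"}}}}},"required":["series"]}

```bash
mkdir -p pics
python3 - <<'E'
from station import manip
import cv2
for n in("side","top"):
    cv2.imwrite(f"pics/{n}0.png",manip.grab_frame(n)); c=manip.get_calibration(n); print(n,c)
print(manip.sense(),manip.grasp_offset)
E
```

```text
side {'fov_y': 49.993480300103, 'cx': 253.8444726305303, 'cy': 192.89968850823743, 'distortion': array([-0.02908007,  0.        ,  0.        ,  0.        ,  0.        ]), 'T': array([[-9.78469914e-01, -1.56071971e-01,  1.35048761e-01,
         3.49626698e+02],
       [-2.06136302e-01,  7.06609994e-01, -6.76912211e-01,
         1.00242583e+03],
       [ 1.02202192e-02, -6.90176685e-01, -7.23568719e-01,
         1.09684938e+03],
       [ 0.00000000e+00,  0.00000000e+00,  0.00000000e+00,
         1.00000000e+00]])}
top {'fov_y': 57.27487076265049, 'cx': 258.82589942622, 'cy': 188.5810274176502, 'distortion': array([-0.08166143,  0.        ,  0.        ,  0.        ,  0.        ]), 'T': array([[-2.57205155e-02, -9.94737951e-01,  9.91708790e-02,
         4.20141555e+02],
       [-9.99360226e-01,  2.80518997e-02,  2.21862414e-02,
         5.58627218e+01],
       [-2.48514279e-02, -9.85367905e-02, -9.94823053e-01,
         1.18813349e+03],
       [ 0.00000000e+00,  0.00000000e+00,  0.00000000e+00,
         1.00000000e+00]])}
{'t': 0.1, 'q': array([-1.22701571e+00,  3.20185851e-01,  1.56554198e+00, -1.72436147e-05,
        1.25739989e+00, -2.00046693e-02]), 'joint_vel': array([ 0.00085133, -0.00110919, -0.00406407,  0.00055661,  0.00101756,
        0.0003168 ]), 'joint_efforts': array([ 9.96192684e-04, -4.13332272e+01, -2.32509720e+01,  7.29424506e-02,
        4.22398327e-02, -6.19332877e-05]), 'ee_pos': array([ 204.43453993, -536.94880122,  213.2343925 ]), 'tcp_rot': array([ 9.83502321e-01,  1.80893881e-01, -1.31805395e-04, -7.56178476e-04]), 'force': array([ 0.77478874,  0.25342963, -0.23611553]), 'torque': array([-0.06032589, -0.00641782,  0.02200206]), 'grip_force': 0.0, 'grip_width': 0.9995663688996409} 18.8
```

View pics/side0.png

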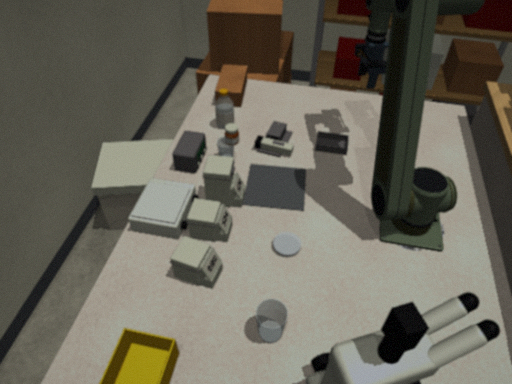

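View pics/top0.png

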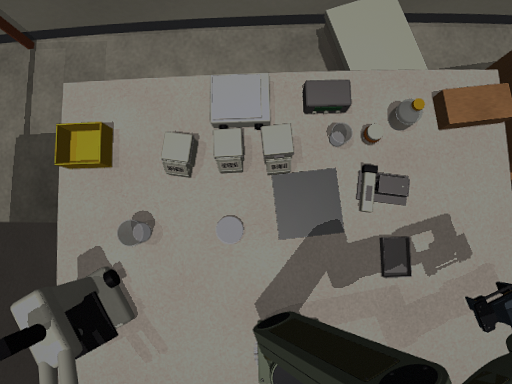

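The top view shows the dock near (385,187) with the barrel at (368,187), the mat around (309,204), the tall box around (278,148), and the low boxes at (229,150) and (179,153). The beakers appear to be at (340,133) and (142,228). I'll enlarge both views next.

Run:
```python
import cv2
a=cv2.imread("pics/top0.png")[115:245,260:420]; cv2.imwrite("pics/c1.png",cv2.resize(a,None,fx=5,fy=4.6*5/4.6*0.9,interpolation=cv2.INTER_CUBIC))
a=cv2.resize(cv2.imread("pics/top0.png")[115:235,260:420],None,fx=5,fy=5,interpolation=cv2.INTER_CUBIC);cv2.imwrite("pics/c1.png",a)
a=cv2.resize(cv2.imread("pics/side0.png")[100:220,195:355],None,fx=5,fy=5,interpolation=cv2.INTER_CUBIC);cv2.imwrite("pics/c2.png",a)
```

```text
(no output)
```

View pics/c1.png

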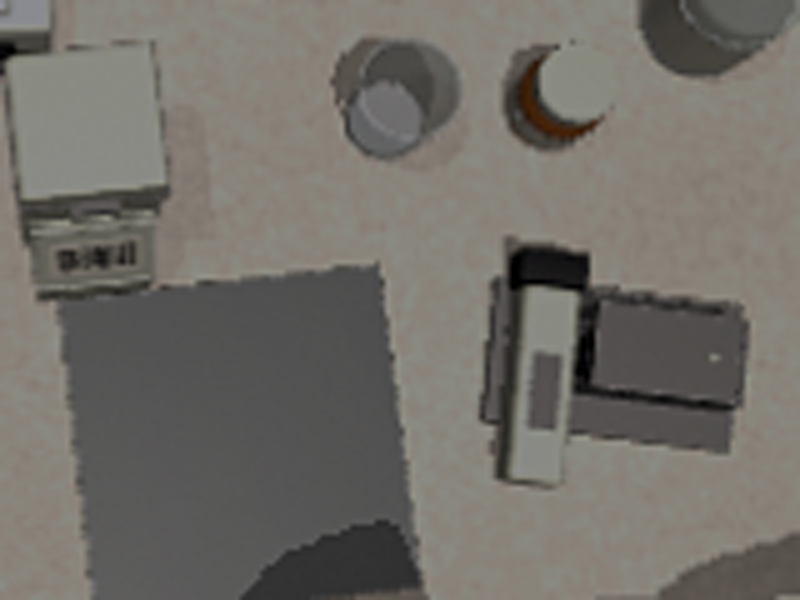

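View pics/c2.png

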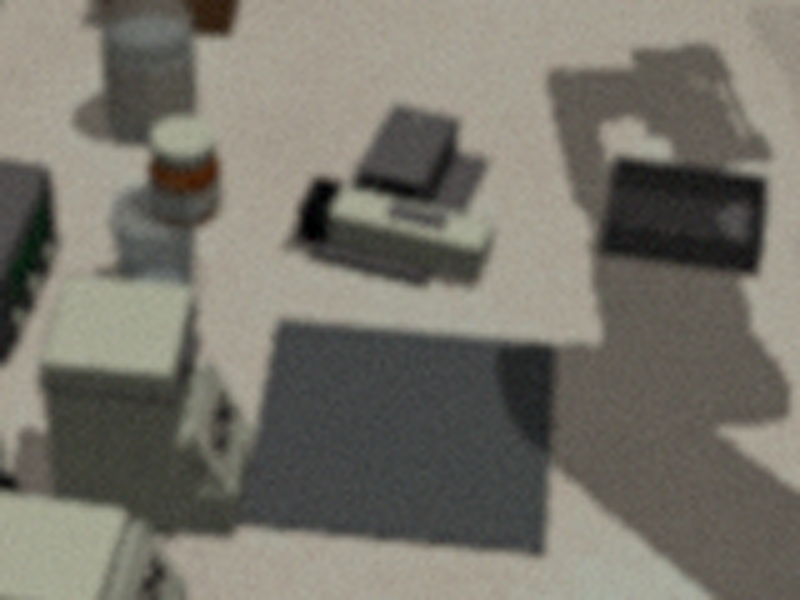

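The enlarged views show the scanner in the dock, with nose corners at (510,250) and (590,255) in the top crop. The tail's top corners are (508,480) and (563,487), and the barcode is at about (95,258). In the side crop the tail's top corners are (495,232) and (480,258), and the barcode is at about (222,420).

```bash
cat > h.py <<'E'
import numpy as np,cv2
from station import manip
from scipy.optimize import least_squares
from scipy.spatial.transform import Rotation as R
C={}
for n in("side","top"):
    c=manip.get_calibration(n); f=192/np.tan(np.radians(c["fov_y"]/2)); Ti=np.linalg.inv(c["T"])
    C[n]=(np.array([[f,0,c["cx"]],[0,f,c["cy"]],[0,0,1]]),c["distortion"],Ti)
def proj(n,P):
    K,d,Ti=C[n]; return cv2.projectPoints(np.float64(P).reshape(-1,1,3),cv2.Rodrigues(Ti[:3,:3])[0],Ti[:3,3],K,d)[0][:,0]
O={"top":(260,115),"side":(195,100)}
def px(n,uv,o=None): return (np.array(uv,float)+.5)/5-.5+np.array(o or O[n])
def fit(obs,x0):  # obs: (view, local xyz, pixel); pose x,y,z,yaw
    def r(p):
        M=R.from_euler("z",p[3]).as_matrix()
        return np.concatenate([proj(n,M@np.array(l,float)+p[:3])[0]-q for n,l,q in obs])
    s=least_squares(r,x0,x_scale=[100,100,100,1]); return s.x,np.round(s.fun.reshape(-1,2),1).tolist()
E
cat > m.py <<'E'
from h import *
t=lambda l,*uv:("top",l,px("top",uv)); s=lambda l,*uv:("side",l,px("side",uv))
p=np.array
np.set_printoptions(suppress=True,precision=3)
print("scanner",*fit([t((65,68,36),510,248),t((65,22,36),590,254),t((40,22,36),588,290),t((-90,64,36),508,480),t((-90,26,36),563,487),
 s((-90,26,36),495,232),s((-90,64,36),480,258),s((40,64,36),328,222),s((40,26,36),343,187)],[600,-250,10,0]))
print("tall",*fit([t((45,45,165),8,58),t((45,-45,165),155,42),t((-45,-45,165),168,187),t((-45,45,165),22,203),
 s((45,45,165),42,370),s((45,-45,165),65,275),s((-45,-45,165),193,290),s((-45,45,165),180,385)],[700,0,0,0]))
print("mat",*fit([t((110,110,4),60,303),t((110,-110,4),380,265),s((110,110,4),245,525),s((110,-110,4),278,322),s((-110,-110,4),555,347),s((-110,110,4),545,552)],[550,-50,0,0]))
print("labelpt",*fit([t((0,0,0),95,258),s((0,0,0),222,420)],[650,0,75,0]))
print("dock",*fit([t((33,-84,57),745,303),t((33,18,57),598,290),t((-24,-84,57),735,403),t((-24,18,57),590,385),t((-50,-85,10),730,452),t((50,85,10),500,278),t((-50,85,10),482,420)],[600,-250,0,0]))
E
python3 m.py
```

```text
scanner [ 533.75  -327.358   -5.35    -0.132] [[1.7, 0.1], [-0.7, 0.3], [-0.8, 0.5], [-0.3, 0.1], [0.1, -0.1], [-0.3, -0.8], [0.1, -0.3], [-0.4, -0.3], [-0.4, 1.1]]
tall [669.961  19.713 -11.595   0.085] [[-0.5, 0.4], [-0.2, 0.3], [0.8, 0.4], [0.1, 0.6], [-0.7, -0.4], [0.2, 0.8], [0.2, 0.1], [-1.4, -0.9]]
mat [483.331 -83.219 -10.385   0.094] [[0.3, 0.4], [-0.1, 0.3], [-0.9, 0.1], [-0.2, -0.2], [-0.0, -0.5], [0.3, 0.3]]
labelpt [600.466  15.602  77.076   0.   ] [[0.0, 0.1], [-0.2, -0.0]]
dock [ 538.842 -344.357  -50.375   -0.126] [[0.9, 2.4], [0.8, 2.1], [2.0, -1.0], [1.4, -0.3], [-2.4, -2.3], [-2.2, -0.3], [-0.7, -0.6]]
```

```bash
sed -i 's/def fit(obs,x0):/def fit(obs,x0,fz=1):/; s/    s=least_squares(r,x0,x_scale=\[100,100,100,1\]); return s.x/    g=r\n    if fz: r=lambda v:g([v[0],v[1],x0[2],v[3]])\n    s=least_squares(r,x0,x_scale=[100,100,100,1]); return s.x/' h.py
python3 m.py
```

```text
scanner [ 531.823 -320.277   10.      -0.141] [[1.0, -0.2], [-1.2, 0.1], [-1.4, 0.4], [-1.4, 0.4], [-0.9, 0.3], [0.2, -2.5], [0.5, -1.9], [-0.3, -2.2], [-0.2, -0.8]]
tall [667.29   23.311 698.78    0.085] [[-1.7, 0.3], [-1.2, 0.1], [-0.1, 0.5], [-1.2, 0.7], [-0.5, -2.1], [0.4, -0.9], [0.7, -1.6], [-1.0, -2.6]]
mat [482.091 -77.449   0.008   0.085] [[-1.1, 0.1], [-0.8, 0.5], [-1.2, -0.8], [0.1, -1.3], [0.6, -1.2], [0.4, -0.1]]
labelpt [600.807  14.945  75.      0.   ] [[0.2, 0.1], [-0.2, 0.2]]
dock [ 534.104 -327.272   -0.159   -0.125] [[2.0, 2.0], [0.6, 1.5], [3.0, -0.7], [1.1, -0.1], [-1.6, -1.7], [-3.4, -1.0], [-1.9, -0.1]]
```

>>> {"api": "jog_arm", "payload": {
  "series": [
    {"dx": 0.048,"dy": -0.023,"dz": 0.009,"grip": 0.0912},
    {"dx": 0.049,"dy": -0.023,"dz": 0.009},
    {"dx": 0.049,"dy": -0.023,"dz": 0.009},
    {"dx": 0.049,"dy": -0.023,"dz": 0.009},
    {"dx": 0.049,"dy": -0.023,"dz": 0.009}
  ]
}}

```text
schema error: expected keys grip, dx, dy, dz, wx, wy, wz
```

>>> {"api": "jog_arm", "payload": {
  "series": [
    {"dx": 0.049,"dy": -0.023,"dz": 0.009},
    {"dx": 0.049,"dy": -0.022,"dz": 0.009},
    {"wz": 9.5},
    {"wz": 9.5},
    {"wz": 9.5}
  ]
}}

```text
schema error: expected keys grip, dx, dy, dz, wx, wy, wz
```

>>> {"api": "jog_arm", "payload": {
  "series": [
    {"dx": 0},
    {"dx": 0}
  ]
}}

```text
schema error: expected keys grip, dx, dy, dz, wx, wy, wz
```

Run:
```python
from h import *
out=[]
s=manip.sense();print(s["t"],s["ee_pos"],s["q"],R.from_quat(s["tcp_rot"]).as_matrix().round(3).tolist())
for n,o in(("top",(330,150)),("side",(215,90))):
    im=manip.grab_frame(n);cv2.imwrite(f"pics/{n}1.png",im)
    M=R.from_quat(s["tcp_rot"]).as_matrix()
    c=cv2.resize(im[o[1]:o[1]+100,o[0]:o[0]+80],None,fx=5,fy=5,interpolation=cv2.INTER_CUBIC)
    for l in((0,0,0),(0,59,0),(0,-59,0),(0,45.6,0),(0,-45.6,0)):
        u=(proj(n,M@np.array(l,float)+s["ee_pos"])[0]-o+.5)*5-.5
        cv2.circle(c,(int(u[0]),int(u[1])),3,(0,0,255),-1)
    out.append(c)
cv2.imwrite("pics/d1.png",np.hstack(out))
```

```text
0.1 [ 204.43453993 -536.94880122  213.2343925 ] [-1.22701571e+00  3.20185851e-01  1.56554198e+00 -1.72436147e-05
  1.25739989e+00 -2.00046693e-02] [[0.935, 0.356, -0.001], [0.356, -0.935, 0.001], [0.0, -0.002, -1.0]]
```

View pics/d1.png

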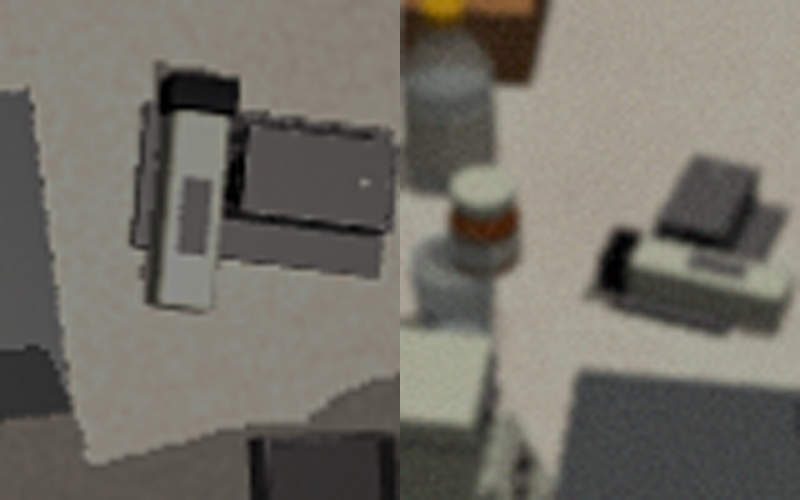

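The arm hasn't moved: every row needs all seven keys. The scanner is still docked, with the barrel at about (190,190) in the top crop. I'll resend with complete rows.

>>> {"api": "jog_arm", "payload": {
  "series": [
    {"dx": 0.048,"dy": -0.023,"dz": 0.009,"wx": 0,"wy": 0,"wz": 0,"grip": 0.0912},
    {"dx": 0.049,"dy": -0.023,"dz": 0.009,"wx": 0,"wy": 0,"wz": 0,"grip": 0.0912},
    {"dx": 0.049,"dy": -0.023,"dz": 0.009,"wx": 0,"wy": 0,"wz": 0,"grip": 0.0912},
    {"dx": 0.049,"dy": -0.023,"dz": 0.009,"wx": 0,"wy": 0,"wz": 0,"grip": 0.0912},
    {"dx": 0.049,"dy": -0.023,"dz": 0.009,"wx": 0,"wy": 0,"wz": 0,"grip": 0.0912}
  ]
}}

```text
t: 0.82
ee_pos: [392.7, -341.7, 168.7]
tcp_rot: [0.984, 0.181, 0.0, 0.0]
force: [0.5, -0.2, -0.2]
grip_width: 1.0
grip_force: 0.0
```

>>> {"api": "jog_arm", "payload": {
  "series": [
    {"dx": 0.049,"dy": -0.023,"dz": 0.009,"wx": 0,"wy": 0,"wz": 0,"grip": 0.0912},
    {"dx": 0.049,"dy": -0.022,"dz": 0.009,"wx": 0,"wy": 0,"wz": 0,"grip": 0.0912},
    {"dx": 0,"dy": 0,"dz": 0,"wx": 0,"wy": 0,"wz": 9.5,"grip": 0.0912},
    {"dx": 0,"dy": 0,"dz": 0,"wx": 0,"wy": 0,"wz": 9.5,"grip": 0.0912},
    {"dx": 0,"dy": 0,"dz": 0,"wx": 0,"wy": 0,"wz": 9.5,"grip": 0.0912}
  ]
}}

```text
t: 1.45
ee_pos: [467.4, -265.8, 150.7]
tcp_rot: [0.998, -0.069, -0.0, -0.0]
force: [-0.4, 0.1, 0.9]
grip_width: 1.0
grip_force: 0.0
```

>>> {"api": "jog_arm", "payload": {
  "series": [
    {"dx": 0,"dy": 0,"dz": 0,"wx": 0,"wy": 0,"wz": 0,"grip": 0.0912},
    {"dx": 0,"dy": 0,"dz": 0,"wx": 0,"wy": 0,"wz": 0,"grip": 0.0912}
  ]
}}

```text
t: 1.7
ee_pos: [467.2, -266.2, 150.9]
tcp_rot: [0.998, -0.066, -0.0, -0.0]
force: [-0.2, -0.7, 0.5]
grip_width: 0.998
grip_force: 0.0
```

```bash
cat > look.py <<'E'
from h import *
import sys
def look(name,o,w,h,extra={}):
    out=[];s=manip.sense();print(s["t"],s["ee_pos"].round(1),s["q"].round(3),R.from_quat(s["tcp_rot"]).as_matrix().round(3).tolist(),s["force"].round(1),s["grip_width"]*91.2,s["grip_force"])
    M=R.from_quat(s["tcp_rot"]).as_matrix()
    for n in o:
        im=manip.grab_frame(n);cv2.imwrite(f"pics/{n}{name}.png",im);x,y=o[n]
        c=cv2.resize(im[y:y+h,x:x+w],None,fx=5,fy=5,interpolation=cv2.INTER_CUBIC)
        P=[M@np.array(l,float)+s["ee_pos"] for l in((0,0,0),(0,45.6,0),(0,-45.6,0))]+extra.get(n,[])
        for p in P:
            u=(proj(n,p)[0]-o[n]+.5)*5-.5
            cv2.circle(c,(int(u[0]),int(u[1])),2,(0,0,255),-1)
        out.append(c)
    cv2.imwrite(f"pics/v{name}.png",np.hstack(out))
E
python3 -c "
from look import *
look('2',{'top':(330,140),'side':(215,80)},80,120)"
```

```text
1.7 [ 467.2 -266.2  150.9] [-0.539  0.31   1.747 -0.     1.084  1.163] [[0.991, -0.131, -0.0], [-0.131, -0.991, 0.0], [-0.0, -0.0, -1.0]] [-0.2 -0.7  0.5] 91.05952114033754 0.0
```

View pics/v2.png

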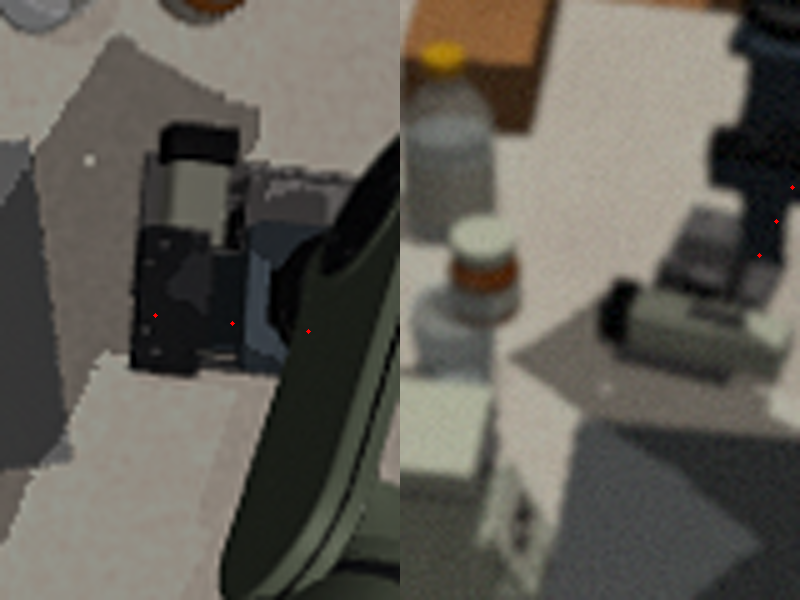

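The gripper hangs over the tail, and the near fingertip at about (765,262) in the side crop is close to its projection at (759,255). The 91 mm opening leaves enough slack, so I'll descend, close, and let the pads centre on the tail.

>>> {"api": "jog_arm", "payload": {
  "series": [
    {"dx": -0.003,"dy": 0,"dz": 0.05,"wx": 0,"wy": 0,"wz": 0,"grip": 0.0912},
    {"dx": 0,"dy": 0,"dz": 0.05,"wx": 0,"wy": 0,"wz": 0,"grip": 0.0912},
    {"dx": 0,"dy": 0,"dz": 0.03,"wx": 0,"wy": 0,"wz": 0,"grip": 0.0912},
    {"dx": 0,"dy": 0,"dz": 0.01,"wx": 0,"wy": 0,"wz": 0,"grip": 0.0912},
    {"dx": 0,"dy": 0,"dz": 0,"wx": 0,"wy": 0,"wz": 0,"grip": 0.06}
  ]
}}

```text
t: 2.42
ee_pos: [464.5, -265.9, 11.1]
tcp_rot: [0.998, -0.067, 0.0, 0.0]
force: [-0.3, 0.4, 0.0]
grip_width: 0.921
grip_force: 0.0
```

>>> {"api": "jog_arm", "payload": {
  "series": [
    {"dx": 0,"dy": 0,"dz": 0,"wx": 0,"wy": 0,"wz": 0,"grip": 0.0},
    {"dx": 0,"dy": 0,"dz": 0,"wx": 0,"wy": 0,"wz": 0,"grip": 0.0},
    {"dx": 0,"dy": 0,"dz": 0,"wx": 0,"wy": 0,"wz": 0,"grip": 0.0},
    {"dx": 0,"dy": 0,"dz": 0,"wx": 0,"wy": 0,"wz": 0,"grip": 0.0},
    {"dx": 0,"dy": 0,"dz": 0,"wx": 0,"wy": 0,"wz": 0,"grip": 0.0}
  ]
}}

```text
t: 3.05
ee_pos: [464.4, -266.0, 11.1]
tcp_rot: [0.998, -0.067, 0.0, 0.0]
force: [0.3, -0.4, 0.2]
grip_width: 0.417
grip_force: 29.9
```

>>> {"api": "jog_arm", "payload": {
  "series": [
    {"dx": 0,"dy": 0,"dz": -0.002,"wx": 0,"wy": 0,"wz": 0,"grip": 0.0},
    {"dx": 0,"dy": -0.015,"dz": 0,"wx": 0,"wy": 0,"wz": 0,"grip": 0.0},
    {"dx": 0,"dy": -0.02,"dz": 0,"wx": 0,"wy": 0,"wz": 0,"grip": 0.0},
    {"dx": 0,"dy": -0.02,"dz": 0,"wx": 0,"wy": 0,"wz": 0,"grip": 0.0},
    {"dx": 0,"dy": -0.02,"dz": 0,"wx": 0,"wy": 0,"wz": 0,"grip": 0.0}
  ]
}}

```text
t: 3.68
ee_pos: [474.3, -189.5, 12.9]
tcp_rot: [0.998, -0.066, -0.0, -0.0]
force: [0.4, 0.3, -1.7]
grip_width: 0.419
grip_force: 29.9
```

>>> {"api": "jog_arm", "payload": {
  "series": [
    {"dx": 0,"dy": -0.02,"dz": 0,"wx": 0,"wy": 0,"wz": 0,"grip": 0.0},
    {"dx": 0,"dy": -0.02,"dz": 0,"wx": 0,"wy": 0,"wz": 0,"grip": 0.0},
    {"dx": 0,"dy": -0.02,"dz": 0,"wx": 0,"wy": 0,"wz": 0,"grip": 0.0},
    {"dx": 0,"dy": 0,"dz": -0.015,"wx": 0,"wy": 0,"wz": 0,"grip": 0.0},
    {"dx": 0,"dy": 0,"dz": -0.005,"wx": 0,"wy": 0,"wz": 0,"grip": 0.0}
  ]
}}

```text
t: 4.3
ee_pos: [483.3, -132.0, 34.3]
tcp_rot: [0.998, -0.066, 0.001, 0.0]
force: [0.7, -0.2, -2.4]
grip_width: 0.414
grip_force: 30.0
```

>>> {"api": "jog_arm", "payload": {
  "series": [
    {"dx": -0.03,"dy": -0.02,"dz": 0,"wx": 0,"wy": 0,"wz": 0,"grip": 0.0},
    {"dx": -0.036,"dy": -0.023,"dz": 0,"wx": 0,"wy": 0,"wz": 0,"grip": 0.0},
    {"dx": -0.03,"dy": -0.02,"dz": 0,"wx": 0,"wy": 0,"wz": 0,"grip": 0.0},
    {"dx": 0,"dy": 0,"dz": 0,"wx": 0,"wy": 0,"wz": -6.2,"grip": 0.0},
    {"dx": 0,"dy": 0,"dz": 0,"wx": 0,"wy": 0,"wz": -6.3,"grip": 0.0}
  ]
}}

```text
t: 4.92
ee_pos: [395.8, -57.0, 33.6]
tcp_rot: [0.999, 0.044, 0.001, 0.0]
force: [0.4, -0.1, -2.0]
grip_width: 0.413
grip_force: 30.0
```

>>> {"api": "jog_arm", "payload": {
  "series": [
    {"dx": 0,"dy": 0,"dz": 0.012,"wx": 0,"wy": 0,"wz": 0,"grip": 0.0},
    {"dx": 0,"dy": 0,"dz": 0.008,"wx": 0,"wy": 0,"wz": 0,"grip": 0.0},
    {"dx": 0,"dy": 0,"dz": 0.004,"wx": 0,"wy": 0,"wz": 0,"grip": 0.0},
    {"dx": 0,"dy": 0,"dz": 0.003,"wx": 0,"wy": 0,"wz": 0,"grip": 0.0},
    {"dx": 0,"dy": 0,"dz": 0,"wx": 0,"wy": 0,"wz": 0,"grip": 0.0}
  ]
}}

```text
t: 5.55
ee_pos: [395.6, -56.8, 5.8]
tcp_rot: [0.999, 0.042, -0.0, 0.0]
force: [0.3, -1.0, -2.4]
grip_width: 0.414
grip_force: 30.0
```

>>> {"api": "jog_arm", "payload": {
  "series": [
    {"dx": 0,"dy": 0,"dz": 0.001,"wx": 0,"wy": 0,"wz": 0,"grip": 0.0},
    {"dx": 0,"dy": 0,"dz": 0.0005,"wx": 0,"wy": 0,"wz": 0,"grip": 0.0},
    {"dx": 0,"dy": 0,"dz": 0,"wx": 0,"wy": 0,"wz": 0,"grip": 0.0}
  ]
}}

```text
t: 5.92
ee_pos: [395.8, -56.8, 5.2]
tcp_rot: [0.999, 0.042, 0.001, 0.0]
force: [-2.3, 0.9, 5.6]
grip_width: 0.414
grip_force: 30.0
```

>>> {"api": "jog_arm", "payload": {
  "series": [
    {"dx": 0,"dy": 0,"dz": 0,"wx": 0,"wy": 0,"wz": 0,"grip": 0.0912},
    {"dx": 0,"dy": 0,"dz": 0,"wx": 0,"wy": 0,"wz": 0,"grip": 0.0912},
    {"dx": 0,"dy": 0,"dz": -0.02,"wx": 0,"wy": 0,"wz": 0,"grip": 0.0912},
    {"dx": 0,"dy": 0,"dz": -0.04,"wx": 0,"wy": 0,"wz": 0,"grip": 0.0912},
    {"dx": 0,"dy": 0,"dz": -0.04,"wx": 0,"wy": 0,"wz": 0,"grip": 0.0912}
  ]
}}

```text
t: 6.55
ee_pos: [395.5, -56.7, 105.4]
tcp_rot: [0.999, 0.042, -0.0, -0.0]
force: [1.1, -1.2, 0.2]
grip_width: 0.93
grip_force: 0.0
```

>>> {"api": "jog_arm", "payload": {
  "series": [
    {"dx": 0.038,"dy": 0.024,"dz": 0,"wx": 0,"wy": 0,"wz": 0,"grip": 0.0912},
    {"dx": 0.038,"dy": 0.023,"dz": 0,"wx": 0,"wy": 0,"wz": 0,"grip": 0.0912},
    {"dx": 0,"dy": 0,"dz": 0,"wx": 0,"wy": 0,"wz": -10,"grip": 0.0912},
    {"dx": 0,"dy": 0,"dz": 0,"wx": 0,"wy": 0,"wz": -10,"grip": 0.0912},
    {"dx": 0,"dy": 0,"dz": 0,"wx": 0,"wy": 0,"wz": -10,"grip": 0.0912}
  ]
}}

```text
t: 7.18
ee_pos: [475.4, -97.2, 104.2]
tcp_rot: [0.953, 0.302, -0.0, -0.0]
force: [-0.3, 0.9, -0.5]
grip_width: 1.002
grip_force: 0.0
```

>>> {"api": "jog_arm", "payload": {
  "series": [
    {"dx": 0,"dy": 0,"dz": 0,"wx": 0,"wy": 0,"wz": -10,"grip": 0.0912},
    {"dx": 0,"dy": 0,"dz": 0,"wx": 0,"wy": 0,"wz": -10,"grip": 0.0912},
    {"dx": 0,"dy": 0,"dz": 0,"wx": 0,"wy": 0,"wz": -10,"grip": 0.0912},
    {"dx": 0,"dy": 0,"dz": 0,"wx": 0,"wy": 0,"wz": -10,"grip": 0.0912},
    {"dx": 0,"dy": 0,"dz": 0,"wx": 0,"wy": 0,"wz": -10,"grip": 0.0912}
  ]
}}

```text
t: 7.8
ee_pos: [475.3, -97.2, 104.3]
tcp_rot: [0.736, 0.677, 0.0, 0.0]
force: [-0.4, -0.1, -0.2]
grip_width: 0.999
grip_force: 0.0
```

>>> {"api": "jog_arm", "payload": {
  "series": [
    {"dx": 0,"dy": 0,"dz": 0,"wx": 0,"wy": 0,"wz": -10,"grip": 0.0912},
    {"dx": 0,"dy": 0,"dz": 0,"wx": 0,"wy": 0,"wz": 0,"grip": 0.0912}
  ]
}}

```text
t: 8.05
ee_pos: [475.3, -97.2, 104.3]
tcp_rot: [0.677, 0.736, -0.0, 0.0]
force: [-0.4, -0.3, -0.5]
grip_width: 0.997
grip_force: 0.0
```

```bash
python3 -c "
from look import *
look('3',{'top':(270,145),'side':(235,110)},80,110)"
```

```text
8.05 [475.3 -97.2 104.3] [-0.225  0.283  1.926 -0.     0.933 -0.308] [[-0.082, 0.997, 0.0], [0.997, 0.082, -0.0], [-0.0, 0.0, -1.0]] [-0.4 -0.3 -0.5] 90.96561633166331 0.0
```

View pics/v3.png

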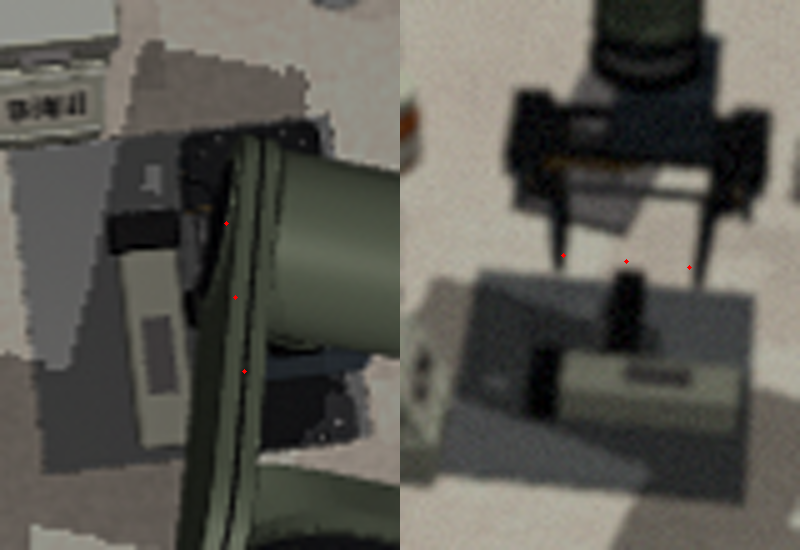

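The fingers straddle the handle: tips are at (557,270) and (698,290) in the side crop, and the handle is centred at u≈627. The side view reads about 2–3 px low, which matches the fixed-height fit. I'll go down and close.

>>> {"api": "jog_arm", "payload": {
  "series": [
    {"dx": 0,"dy": 0,"dz": 0.04,"wx": 0,"wy": 0,"wz": 0,"grip": 0.0912},
    {"dx": 0,"dy": 0,"dz": 0.035,"wx": 0,"wy": 0,"wz": 0,"grip": 0.0912},
    {"dx": 0,"dy": 0,"dz": 0.016,"wx": 0,"wy": 0,"wz": 0,"grip": 0.0912},
    {"dx": 0,"dy": 0,"dz": 0.0065,"wx": 0,"wy": 0,"wz": 0,"grip": 0.0912},
    {"dx": 0,"dy": 0,"dz": 0,"wx": 0,"wy": 0,"wz": 0,"grip": 0.06}
  ]
}}

```text
t: 8.78
ee_pos: [475.4, -97.2, 7.0]
tcp_rot: [0.677, 0.736, -0.0, 0.0]
force: [0.3, 0.9, 0.8]
grip_width: 0.92
grip_force: 0.0
```

>>> {"api": "jog_arm", "payload": {
  "series": [
    {"dx": 0,"dy": 0,"dz": 0,"wx": 0,"wy": 0,"wz": 0,"grip": 0.045},
    {"dx": 0,"dy": 0,"dz": 0,"wx": 0,"wy": 0,"wz": 0,"grip": 0.0},
    {"dx": 0,"dy": 0,"dz": 0,"wx": 0,"wy": 0,"wz": 0,"grip": 0.0},
    {"dx": 0,"dy": 0,"dz": 0,"wx": 0,"wy": 0,"wz": 0,"grip": 0.0},
    {"dx": 0,"dy": 0,"dz": 0,"wx": 0,"wy": 0,"wz": 0,"grip": 0.0}
  ]
}}

```text
t: 9.4
ee_pos: [475.8, -97.3, 7.2]
tcp_rot: [0.677, 0.736, 0.0, 0.001]
force: [-1.0, -0.7, 1.6]
grip_width: 0.369
grip_force: 7.5
```

>>> {"api": "jog_arm", "payload": {
  "series": [
    {"dx": 0,"dy": 0,"dz": 0,"wx": 0,"wy": 0,"wz": 0,"grip": 0.0},
    {"dx": 0,"dy": 0,"dz": 0,"wx": 0,"wy": 0,"wz": 0,"grip": 0.0},
    {"dx": 0,"dy": 0,"dz": 0,"wx": 0,"wy": 0,"wz": 0,"grip": 0.0}
  ]
}}

```text
t: 9.78
ee_pos: [474.6, -97.3, 7.2]
tcp_rot: [0.677, 0.736, -0.0, -0.0]
force: [-3.0, -0.5, 5.7]
grip_width: 0.327
grip_force: 30.0
```

```bash
cat > aim.py <<'E'
from h import *
np.set_printoptions(suppress=True,precision=4)
def aim(L,dist=90,psi=.085,th=np.radians(25),w=(47,64,-14.8)):
    d=np.array([np.cos(th)*np.cos(psi),np.cos(th)*np.sin(psi),-np.sin(th)]);x=np.array([-np.sin(psi),np.cos(psi),0])
    M=np.column_stack([x,d,np.cross(x,d)]); T=np.array(L)-dist*d-M@np.array(w)
    s=manip.sense();M0=R.from_quat(s["tcp_rot"]).as_matrix()
    print("target",T,"now",s["ee_pos"],"shift(tool)",M0.T@(T-s["ee_pos"]),"turn",np.degrees(R.from_matrix(M0.T@M).as_rotvec()))
    W=s["ee_pos"]+M0@np.array(w); l=M0.T@(np.array(L)-W); print("label in window: x %.1f y %.1f z %.1f"%(l[1],l[0],-l[2]),"ang",np.arccos(M0[:,1]@d), s["force"],s["grip_width"]*91.2,s["q"])
if __name__=="__main__": aim((599,16.5,75))
E
python3 aim.py
```

```text
target [457.6905 -42.7106 126.6699] now [474.5519 -97.2994   7.1813] shift(tool) [  55.8078  -12.3208 -119.4799] turn [24.9327  0.0025 -0.016 ]
label in window: x 69.6 y 55.9 z 53.2 ang 0.4351585818414936 [-3.0027 -0.5489  5.6643] 29.829135276486443 [-0.2257  0.4172  2.0378 -0.0007  0.6877 -0.3098]
```

>>> {"api": "jog_arm", "payload": {
  "series": [
    {"dx": 0,"dy": 0,"dz": -0.01,"wx": 0,"wy": 0,"wz": 0,"grip": 0.0},
    {"dx": 0,"dy": -0.003,"dz": -0.025,"wx": 0,"wy": 0,"wz": 0,"grip": 0.0},
    {"dx": 0,"dy": -0.004,"dz": -0.035,"wx": 0,"wy": 0,"wz": 0,"grip": 0.0},
    {"dx": 0,"dy": -0.003,"dz": -0.03,"wx": 0,"wy": 0,"wz": 0,"grip": 0.0},
    {"dx": 0,"dy": -0.002,"dz": -0.0195,"wx": 0,"wy": 0,"wz": 0,"grip": 0.0}
  ]
}}

```text
t: 10.4
ee_pos: [463.5, -98.1, 128.0]
tcp_rot: [0.677, 0.736, 0.0, 0.001]
force: [-0.1, -0.4, -2.6]
grip_width: 0.327
grip_force: 30.0
```

>>> {"api": "jog_arm", "payload": {
  "series": [
    {"dx": 0,"dy": 0,"dz": 0,"wx": 5,"wy": 0,"wz": 0,"grip": 0.0},
    {"dx": 0,"dy": 0,"dz": 0,"wx": 5,"wy": 0,"wz": 0,"grip": 0.0},
    {"dx": 0,"dy": 0,"dz": 0,"wx": 5,"wy": 0,"wz": 0,"grip": 0.0},
    {"dx": 0,"dy": 0,"dz": 0,"wx": 5,"wy": 0,"wz": 0,"grip": 0.0},
    {"dx": 0,"dy": 0,"dz": 0,"wx": 5,"wy": 0,"wz": 0,"grip": 0.0}
  ]
}}

```text
t: 11.02
ee_pos: [463.7, -98.0, 126.5]
tcp_rot: [0.66, 0.719, -0.16, -0.147]
force: [0.0, -0.2, -2.4]
grip_width: 0.325
grip_force: 30.0
```

>>> {"api": "jog_arm", "payload": {
  "series": [
    {"dx": 0.015,"dy": 0,"dz": 0,"wx": 0,"wy": 0,"wz": 0,"grip": 0.0},
    {"dx": 0.02,"dy": 0,"dz": 0,"wx": 0,"wy": 0,"wz": 0,"grip": 0.0},
    {"dx": 0.015,"dy": 0,"dz": 0,"wx": 0,"wy": 0,"wz": 0,"grip": 0.0},
    {"dx": 0.006,"dy": 0,"dz": 0,"wx": 0,"wy": 0,"wz": 0,"grip": 0.0},
    {"dx": 0,"dy": 0,"dz": 0,"wx": 0,"wy": 0,"wz": 0,"grip": 0.0}
  ]
}}

```text
t: 11.65
ee_pos: [458.5, -42.0, 126.8]
tcp_rot: [0.66, 0.719, -0.159, -0.146]
force: [0.1, -0.9, -2.3]
grip_width: 0.322
grip_force: 30.0
```

```bash
python3 aim.py
python3 - <<'E'
from look import *
s=manip.sense();M=R.from_quat(s["tcp_rot"]).as_matrix();f=lambda x,y,z:s["ee_pos"]+M@np.array([y+2,x-1,-14.8-(z-18)],float)
# scanner local -> world: nose corners, tail corners, window, and label estimate
P=[f(65,68,36),f(65,22,36),f(-90,64,36),f(-90,26,36),f(65,68,0),f(40,68,36),f(65,45,18),np.array([599,16.5,75])]
look('4',{'top':(250,125),'side':(215,100)},80,110,{'top':P,'side':P})
E
```

```text
target [457.6905 -42.7106 126.6699] now [458.4648 -41.9931 126.8193] shift(tool) [-0.6486 -0.6919  0.487 ] turn [0.051  0.0392 0.0202]
label in window: x 89.3 y -0.7 z -0.6 ang 0.0009570541579469138 [ 0.132  -0.8792 -2.3455] 29.408562221017977 [-0.0687  0.4531  1.6729 -0.0658  1.4467 -0.1318]
11.65 [458.5 -42.  126.8] [-0.069  0.453  1.673 -0.066  1.447 -0.132] [[-0.086, 0.903, -0.42], [0.996, 0.077, -0.036], [-0.0, -0.422, -0.907]] [ 0.1 -0.9 -2.3] 29.408562221017977 29.99434858560562
```

View pics/v4.png

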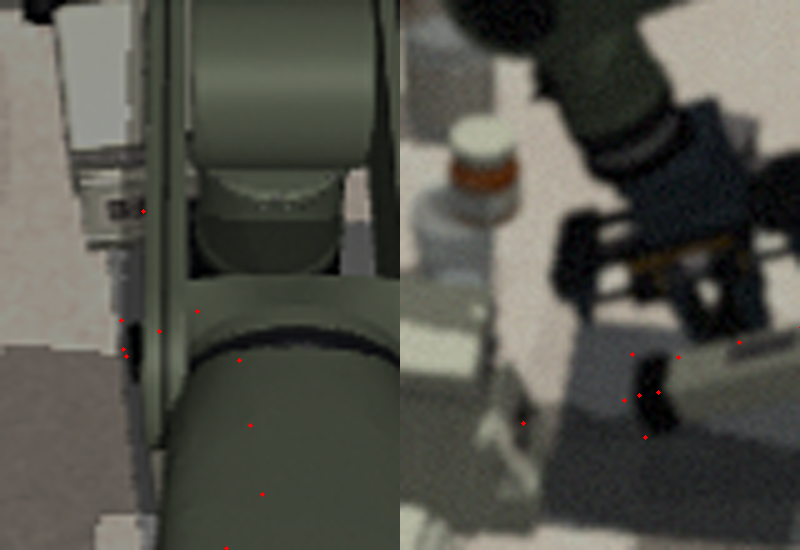

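Run:
```python
from h import *
s=manip.sense();M=R.from_quat(s["tcp_rot"]).as_matrix();f=lambda x,y,z:s["ee_pos"]+M@np.array([y+2,x-1,-14.8-(z-18)],float)
for l in[(65,68,36),(65,22,36),(40,68,36),(40,22,36),(65,68,0),(40,68,0),(65,22,0),(-90,64,36),(-90,26,36),(40,64,36)]:
    print(l,*[((proj(n,f(*l))[0]-o+.5)*5-.5+k).round(0) for n,o,k in(("side",(215,100),(400,0)),("top",(250,125),0))])
im=cv2.imread("pics/side4.png")[120:215,250:345]; cv2.imwrite("pics/e.png",cv2.resize(im,None,fx=6.2,fy=6.2,interpolation=cv2.INTER_CUBIC))
for n in("side","top"):print(n,proj(n,[599,16.5,75]))
```

```text
(65, 68, 36) [625. 400.] [123. 320.]
(65, 22, 36) [632. 354.] [198. 312.]
(40, 68, 36) [659. 392.] [127. 356.]
(40, 22, 36) [666. 345.] [204. 347.]
(65, 68, 0) [646. 437.] [125. 349.]
(40, 68, 0) [680. 429.] [129. 384.]
(65, 22, 0) [653. 390.] [198. 341.]
(-90, 64, 36) [844. 344.] [160. 556.]
(-90, 26, 36) [847. 305.] [228. 548.]
(40, 64, 36) [659. 388.] [134. 355.]
side [[239.20404481 184.22949956]]
top [[278.33066686 166.90801176]]
```

View pics/e.png

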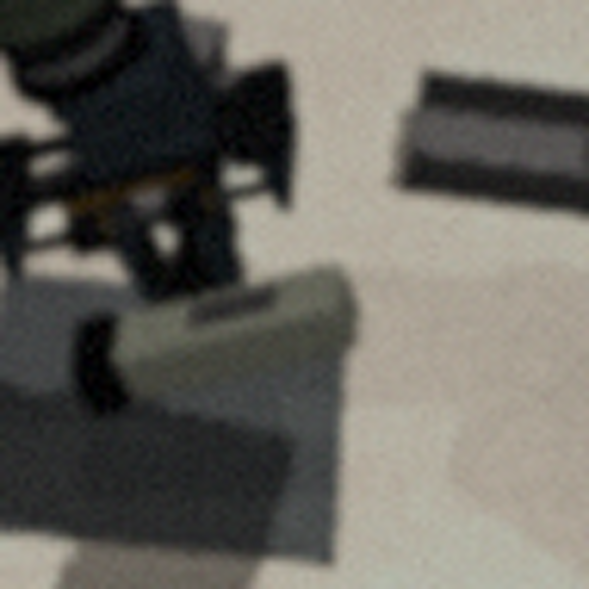

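The side crop shows the held scanner aimed at the label. The nose and tail corners are within about 2 px (roughly 5 mm) of their predicted spots, with tail top at (340,265) and nose bottom at (100,410). I'll hold here, then repeat holds a few mm off each way as a margin against residual measurement error.

>>> {"api": "jog_arm", "payload": {
  "series": [
    {"dx": 0,"dy": 0,"dz": 0,"wx": 0,"wy": 0,"wz": 0,"grip": 0.0},
    {"dx": 0,"dy": 0,"dz": 0,"wx": 0,"wy": 0,"wz": 0,"grip": 0.0},
    {"dx": 0,"dy": 0,"dz": 0,"wx": 0,"wy": 0,"wz": 0,"grip": 0.0},
    {"dx": 0,"dy": 0,"dz": 0,"wx": 0,"wy": 0,"wz": 0,"grip": 0.0},
    {"dx": 0,"dy": 0,"dz": 0,"wx": 0,"wy": 0,"wz": 0,"grip": 0.0}
  ]
}}

```text
t: 12.38
ee_pos: [458.6, -42.4, 126.4]
tcp_rot: [0.661, 0.719, -0.159, -0.146]
force: [-0.9, -0.5, -2.8]
grip_width: 0.324
grip_force: 30.0
```

>>> {"api": "jog_arm", "payload": {
  "series": [
    {"dx": 0,"dy": 0,"dz": 0,"wx": 0,"wy": 0,"wz": 0,"grip": 0.0},
    {"dx": 0,"dy": 0,"dz": 0,"wx": 0,"wy": 0,"wz": 0,"grip": 0.0},
    {"dx": 0,"dy": 0,"dz": 0,"wx": 0,"wy": 0,"wz": 0,"grip": 0.0},
    {"dx": 0,"dy": 0,"dz": 0,"wx": 0,"wy": 0,"wz": 0,"grip": 0.0},
    {"dx": 0,"dy": 0,"dz": 0,"wx": 0,"wy": 0,"wz": 0,"grip": 0.0}
  ]
}}

```text
t: 13.0
ee_pos: [458.6, -42.4, 126.4]
tcp_rot: [0.661, 0.719, -0.159, -0.146]
force: [0.3, 0.6, -2.0]
grip_width: 0.327
grip_force: 30.0
```

>>> {"api": "jog_arm", "payload": {
  "series": [
    {"dx": 0,"dy": 0,"dz": -0.007,"wx": 0,"wy": 0,"wz": 0,"grip": 0.0},
    {"dx": 0,"dy": 0,"dz": 0,"wx": 0,"wy": 0,"wz": 0,"grip": 0.0},
    {"dx": 0,"dy": 0,"dz": 0,"wx": 0,"wy": 0,"wz": 0,"grip": 0.0},
    {"dx": 0,"dy": 0,"dz": 0,"wx": 0,"wy": 0,"wz": 0,"grip": 0.0},
    {"dx": 0,"dy": 0,"dz": 0,"wx": 0,"wy": 0,"wz": 0,"grip": 0.0}
  ]
}}

```text
t: 13.62
ee_pos: [461.4, -42.1, 132.7]
tcp_rot: [0.661, 0.719, -0.159, -0.146]
force: [-0.3, 0.1, -3.2]
grip_width: 0.323
grip_force: 30.0
```

>>> {"api": "jog_arm", "payload": {
  "series": [
    {"dx": 0,"dy": 0,"dz": 0,"wx": 0,"wy": 0,"wz": 0,"grip": 0.0},
    {"dx": 0,"dy": 0,"dz": 0,"wx": 0,"wy": 0,"wz": 0,"grip": 0.0},
    {"dx": 0,"dy": 0,"dz": 0,"wx": 0,"wy": 0,"wz": 0,"grip": 0.0},
    {"dx": 0,"dy": 0,"dz": 0,"wx": 0,"wy": 0,"wz": 0,"grip": 0.0},
    {"dx": 0,"dy": 0,"dz": 0,"wx": 0,"wy": 0,"wz": 0,"grip": 0.0}
  ]
}}

```text
t: 14.25
ee_pos: [461.5, -42.1, 132.8]
tcp_rot: [0.661, 0.719, -0.159, -0.146]
force: [-0.6, 0.1, -2.0]
grip_width: 0.327
grip_force: 30.0
```

>>> {"api": "jog_arm", "payload": {
  "series": [
    {"dx": 0,"dy": 0,"dz": 0,"wx": 0,"wy": 0,"wz": 0,"grip": 0.0},
    {"dx": 0,"dy": 0,"dz": 0.014,"wx": 0,"wy": 0,"wz": 0,"grip": 0.0},
    {"dx": 0,"dy": 0,"dz": 0,"wx": 0,"wy": 0,"wz": 0,"grip": 0.0},
    {"dx": 0,"dy": 0,"dz": 0,"wx": 0,"wy": 0,"wz": 0,"grip": 0.0},
    {"dx": 0,"dy": 0,"dz": 0,"wx": 0,"wy": 0,"wz": 0,"grip": 0.0}
  ]
}}

```text
t: 14.88
ee_pos: [455.8, -42.6, 120.2]
tcp_rot: [0.661, 0.719, -0.159, -0.146]
force: [-0.1, -0.5, -1.5]
grip_width: 0.328
grip_force: 30.0
```

>>> {"api": "jog_arm", "payload": {
  "series": [
    {"dx": 0,"dy": 0,"dz": 0,"wx": 0,"wy": 0,"wz": 0,"grip": 0.0},
    {"dx": 0,"dy": 0,"dz": 0,"wx": 0,"wy": 0,"wz": 0,"grip": 0.0},
    {"dx": 0,"dy": 0,"dz": 0,"wx": 0,"wy": 0,"wz": 0,"grip": 0.0},
    {"dx": 0,"dy": 0,"dz": 0,"wx": 0,"wy": 0,"wz": 0,"grip": 0.0},
    {"dx": 0,"dy": 0,"dz": 0,"wx": 0,"wy": 0,"wz": 0,"grip": 0.0}
  ]
}}

```text
t: 15.5
ee_pos: [455.6, -42.6, 120.1]
tcp_rot: [0.661, 0.719, -0.159, -0.146]
force: [-0.0, 0.2, -3.2]
grip_width: 0.322
grip_force: 30.0
```

>>> {"api": "jog_arm", "payload": {
  "series": [
    {"dx": 0,"dy": 0,"dz": 0,"wx": 0,"wy": 0,"wz": 0,"grip": 0.0},
    {"dx": 0.006,"dy": 0,"dz": -0.007,"wx": 0,"wy": 0,"wz": 0,"grip": 0.0},
    {"dx": 0,"dy": 0,"dz": 0,"wx": 0,"wy": 0,"wz": 0,"grip": 0.0},
    {"dx": 0,"dy": 0,"dz": 0,"wx": 0,"wy": 0,"wz": 0,"grip": 0.0},
    {"dx": 0,"dy": 0,"dz": 0,"wx": 0,"wy": 0,"wz": 0,"grip": 0.0}
  ]
}}

```text
t: 16.12
ee_pos: [458.0, -36.4, 126.4]
tcp_rot: [0.661, 0.719, -0.159, -0.146]
force: [-0.7, 0.4, -2.4]
grip_width: 0.326
grip_force: 30.0
```

>>> {"api": "jog_arm", "payload": {
  "series": [
    {"dx": 0,"dy": 0,"dz": 0,"wx": 0,"wy": 0,"wz": 0,"grip": 0.0},
    {"dx": 0,"dy": 0,"dz": 0,"wx": 0,"wy": 0,"wz": 0,"grip": 0.0},
    {"dx": 0,"dy": 0,"dz": 0,"wx": 0,"wy": 0,"wz": 0,"grip": 0.0},
    {"dx": 0,"dy": 0,"dz": 0,"wx": 0,"wy": 0,"wz": 0,"grip": 0.0},
    {"dx": 0,"dy": 0,"dz": 0,"wx": 0,"wy": 0,"wz": 0,"grip": 0.0}
  ]
}}

```text
t: 16.75
ee_pos: [458.1, -36.4, 126.4]
tcp_rot: [0.661, 0.719, -0.159, -0.146]
force: [-0.2, 0.2, -3.0]
grip_width: 0.329
grip_force: 30.0
```

>>> {"api": "jog_arm", "payload": {
  "series": [
    {"dx": 0,"dy": 0,"dz": 0,"wx": 0,"wy": 0,"wz": 0,"grip": 0.0},
    {"dx": -0.012,"dy": 0,"dz": 0,"wx": 0,"wy": 0,"wz": 0,"grip": 0.0},
    {"dx": 0,"dy": 0,"dz": 0,"wx": 0,"wy": 0,"wz": 0,"grip": 0.0},
    {"dx": 0,"dy": 0,"dz": 0,"wx": 0,"wy": 0,"wz": 0,"grip": 0.0},
    {"dx": 0,"dy": 0,"dz": 0,"wx": 0,"wy": 0,"wz": 0,"grip": 0.0}
  ]
}}

```text
t: 17.38
ee_pos: [459.0, -48.3, 126.4]
tcp_rot: [0.661, 0.719, -0.159, -0.146]
force: [0.5, -0.3, -2.3]
grip_width: 0.325
grip_force: 30.0
```

>>> {"api": "jog_arm", "payload": {
  "series": [
    {"dx": 0,"dy": 0,"dz": 0,"wx": 0,"wy": 0,"wz": 0,"grip": 0.0},
    {"dx": 0,"dy": 0,"dz": 0,"wx": 0,"wy": 0,"wz": 0,"grip": 0.0},
    {"dx": 0,"dy": 0,"dz": 0,"wx": 0,"wy": 0,"wz": 0,"grip": 0.0},
    {"dx": 0,"dy": 0,"dz": 0,"wx": 0,"wy": 0,"wz": 0,"grip": 0.0},
    {"dx": 0,"dy": 0,"dz": 0,"wx": 0,"wy": 0,"wz": 0,"grip": 0.0}
  ]
}}

```text
t: 18.0
ee_pos: [459.1, -48.3, 126.4]
tcp_rot: [0.661, 0.719, -0.159, -0.146]
force: [0.2, 0.1, -1.9]
grip_width: 0.324
grip_force: 30.0
```

```bash
python3 aim.py; python3 -c "
from h import *;s=manip.sense();print(s['t'],s['torque'])"
```

```text
target [457.6905 -42.7106 126.6699] now [459.073  -48.3477 126.4493] shift(tool) [ 5.7337 -0.9103  0.1804] turn [ 0.0027 -0.0046 -0.0239]
label in window: x 89.1 y 5.8 z -0.2 ang 0.00041966930655593267 [ 0.2206  0.1124 -1.8978] 29.582142386404527 [-0.0796  0.4553  1.6704 -0.0697  1.4473 -0.1404]
18.0 [ 0.00517484 -0.53143503  0.00570726]
```

>>> {"api": "jog_arm", "payload": {
  "series": [
    {"dx": -0.015,"dy": 0,"dz": 0,"wx": 0,"wy": 0,"wz": 0,"grip": 0.0},
    {"dx": -0.02,"dy": 0,"dz": 0,"wx": 0,"wy": 0,"wz": 0,"grip": 0.0},
    {"dx": -0.015,"dy": 0,"dz": 0,"wx": -5,"wy": 0,"wz": 0,"grip": 0.0},
    {"dx": 0,"dy": 0,"dz": 0,"wx": -5,"wy": 0,"wz": 0,"grip": 0.0},
    {"dx": 0,"dy": 0,"dz": 0,"wx": -5,"wy": 0,"wz": 0,"grip": 0.0}
  ]
}}

```text
t: 18.62
ee_pos: [463.2, -99.9, 126.5]
tcp_rot: [0.675, 0.733, -0.064, -0.058]
force: [-0.0, 0.1, -3.0]
grip_width: 0.322
grip_force: 30.0
```

>>> {"api": "jog_arm", "payload": {
  "series": [
    {"dx": 0,"dy": 0,"dz": 0,"wx": -5,"wy": 0,"wz": 0,"grip": 0.0},
    {"dx": 0,"dy": 0,"dz": 0,"wx": -5,"wy": 0,"wz": 0,"grip": 0.0},
    {"dx": 0,"dy": 0.005,"dz": 0.025,"wx": 0,"wy": 0,"wz": 0,"grip": 0.0},
    {"dx": 0,"dy": 0.005,"dz": 0.03,"wx": 0,"wy": 0,"wz": 0,"grip": 0.0},
    {"dx": 0,"dy": 0.002,"dz": 0.03,"wx": 0,"wy": 0,"wz": 0,"grip": 0.0}
  ]
}}

```text
t: 19.25
ee_pos: [475.4, -98.7, 40.9]
tcp_rot: [0.677, 0.736, -0.0, 0.0]
force: [0.2, -0.7, -2.9]
grip_width: 0.325
grip_force: 30.0
```

>>> {"api": "jog_arm", "payload": {
  "series": [
    {"dx": 0,"dy": 0,"dz": 0.015,"wx": 0,"wy": 0,"wz": 0,"grip": 0.0},
    {"dx": 0,"dy": 0,"dz": 0,"wx": 0,"wy": 0,"wz": 0,"grip": 0.0},
    {"dx": 0,"dy": 0,"dz": 0,"wx": 0,"wy": 0,"wz": 0,"grip": 0.0}
  ]
}}

```text
t: 19.62
ee_pos: [475.7, -98.0, 27.1]
tcp_rot: [0.677, 0.736, 0.0, 0.001]
force: [-0.2, 0.4, -2.6]
grip_width: 0.325
grip_force: 30.0
```

>>> {"api": "jog_arm", "payload": {
  "series": [
    {"dx": 0,"dy": 0,"dz": 0.012,"wx": 0,"wy": 0,"wz": 0,"grip": 0.0},
    {"dx": 0,"dy": 0,"dz": 0.004,"wx": 0,"wy": 0,"wz": 0,"grip": 0.0},
    {"dx": 0,"dy": 0,"dz": 0.002,"wx": 0,"wy": 0,"wz": 0,"grip": 0.0},
    {"dx": 0,"dy": 0,"dz": 0,"wx": 0,"wy": 0,"wz": 0,"grip": 0.0},
    {"dx": 0,"dy": 0,"dz": 0,"wx": 0,"wy": 0,"wz": 0,"grip": 0.0}
  ]
}}

```text
t: 20.25
ee_pos: [475.4, -97.2, 8.6]
tcp_rot: [0.677, 0.736, 0.0, 0.0]
force: [-0.2, 0.1, -2.2]
grip_width: 0.322
grip_force: 30.0
```

>>> {"api": "jog_arm", "payload": {
  "series": [
    {"dx": 0,"dy": 0,"dz": 0.001,"wx": 0,"wy": 0,"wz": 0,"grip": 0.0},
    {"dx": 0,"dy": 0,"dz": 0,"wx": 0,"wy": 0,"wz": 0,"grip": 0.0}
  ]
}}

```text
t: 20.5
ee_pos: [475.2, -97.2, 7.5]
tcp_rot: [0.677, 0.736, -0.0, 0.0]
force: [-0.4, 0.2, -1.6]
grip_width: 0.322
grip_force: 30.0
```

>>> {"api": "jog_arm", "payload": {
  "series": [
    {"dx": 0,"dy": 0,"dz": 0.0007,"wx": 0,"wy": 0,"wz": 0,"grip": 0.0},
    {"dx": 0,"dy": 0,"dz": 0,"wx": 0,"wy": 0,"wz": 0,"grip": 0.0},
    {"dx": 0,"dy": 0,"dz": 0,"wx": 0,"wy": 0,"wz": 0,"grip": 0.0912},
    {"dx": 0,"dy": 0,"dz": 0,"wx": 0,"wy": 0,"wz": 0,"grip": 0.0912},
    {"dx": 0,"dy": 0,"dz": 0,"wx": 0,"wy": 0,"wz": 0,"grip": 0.0912}
  ]
}}

```text
t: 21.12
ee_pos: [475.2, -97.2, 6.6]
tcp_rot: [0.677, 0.736, -0.0, -0.0]
force: [-0.8, 0.4, -0.0]
grip_width: 0.625
grip_force: 0.0
```

>>> {"api": "jog_arm", "payload": {
  "series": [
    {"dx": 0,"dy": 0,"dz": 0,"wx": 0,"wy": 0,"wz": 0,"grip": 0.0912},
    {"dx": 0,"dy": 0,"dz": -0.02,"wx": 0,"wy": 0,"wz": 0,"grip": 0.0912},
    {"dx": 0,"dy": 0,"dz": -0.04,"wx": 0,"wy": 0,"wz": 0,"grip": 0.0912},
    {"dx": 0,"dy": 0,"dz": -0.05,"wx": 0,"wy": 0,"wz": 0,"grip": 0.0912},
    {"dx": 0,"dy": 0,"dz": -0.05,"wx": 0,"wy": 0,"wz": 0,"grip": 0.0912}
  ]
}}

```text
t: 21.75
ee_pos: [474.9, -97.1, 168.1]
tcp_rot: [0.677, 0.736, -0.0, -0.0]
force: [0.2, 0.1, -0.7]
grip_width: 1.0
grip_force: 0.0
```

>>> {"api": "jog_arm", "payload": {
  "series": [
    {"dx": -0.05,"dy": 0,"dz": 0,"wx": 0,"wy": 0,"wz": 0,"grip": 0.0912},
    {"dx": -0.06,"dy": 0,"dz": 0,"wx": 0,"wy": 0,"wz": 0,"grip": 0.0912},
    {"dx": -0.05,"dy": 0,"dz": 0,"wx": 0,"wy": 0,"wz": 0,"grip": 0.0912},
    {"dx": 0,"dy": 0,"dz": 0,"wx": 0,"wy": 0,"wz": 0,"grip": 0.0912},
    {"dx": 0,"dy": 0,"dz": 0,"wx": 0,"wy": 0,"wz": 0,"grip": 0.0912}
  ]
}}

```text
t: 22.38
ee_pos: [488.3, -256.0, 166.3]
tcp_rot: [0.677, 0.736, 0.0, -0.001]
force: [0.3, 0.7, -0.5]
grip_width: 1.0
grip_force: 0.0
```

```bash
python3 -c "
from look import *
look('6',{'top':(260,130),'side':(205,110)},80,110)"
```

```text
22.375 [ 488.3 -256.   166.3] [-5.040e-01  3.180e-01  1.693e+00  1.000e-03  1.132e+00 -5.880e-01] [[-0.084, 0.996, -0.001], [0.996, 0.084, 0.001], [0.001, -0.001, -1.0]] [ 0.3  0.7 -0.5] 91.20524103668295 0.0
```

View pics/v6.png

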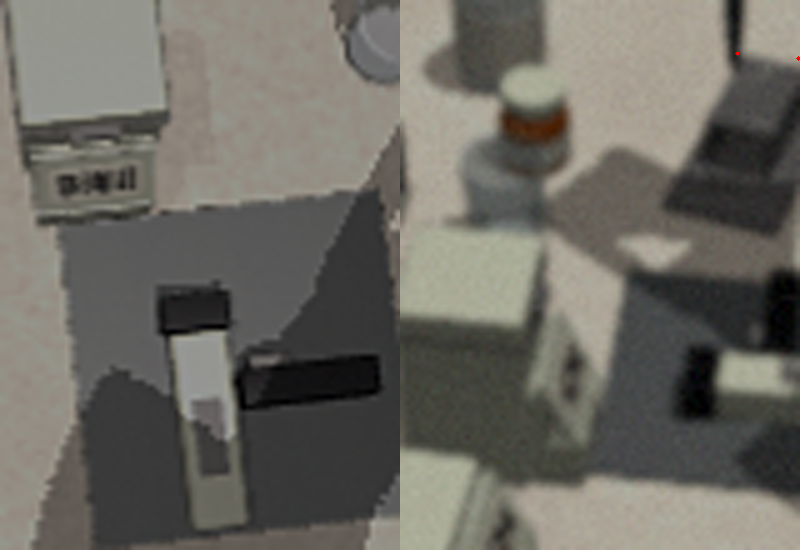

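The scanner lies flat on the mat, with nose corners at (158,290) and (230,288), the tail at (195,530) and (245,522), the handle intact, and the boxes undisturbed. This view has no arm in front of the scanner, so I can check the label position relative to the robot-known scanner pose before handing in.

Run:
```python
from h import *
o=(260,130);t=lambda l,*uv:("top",l,px("top",uv,o))
S=fit([t((65,68,36),158,290),t((65,22,36),230,286),t((40,22,36),230,328),t((-90,64,36),194,530),t((-90,26,36),246,522),t((-14,-70,28),382,392),t((12,-70,28),380,355)],[475,-95,4,.085]);print("scanner",S)
L=fit([t((0,0,0),95,183)],[600,15,75,0])[0]
B=fit([t((45,-45,165),160,-32+0),t((-45,-45,165),168,113),t((-45,45,165),22,128)],[667,23,0,.085]);print("label top",L,"box",B)
print("corrected label",L[:2]-S[0][:2]+np.array([474.4,-95.3]))
s=manip.sense();print(s["t"])
```

```text
scanner (array([ 4.72689694e+02, -9.82650116e+01,  4.05690105e+00,  7.01323150e-02]), [[0.4, 0.6], [-0.1, 0.0], [0.8, -0.8], [-0.6, -0.1], [0.6, 0.3], [-0.3, 0.2], [-0.8, -0.3]])
label top [601.26579213  15.56623844  75.           0.        ] box (array([ 6.68688255e+02,  1.94329729e+01, -1.04294941e+01,  4.92127665e-02]), [[-0.3, -0.2], [0.7, 0.4], [-0.5, -0.2]])
corrected label [602.97609789  18.53125   ]
22.475
```

```bash
python3 -c "
from station import manip
print(manip.hand_in())"
```

```text
the job is handed in; nothing more can be done
None
```

I undocked the scanner, regripped it, held it on the tall box's label with the trigger squeezed, laid it flat on the mat, released it, and handed the job in at about 22.5 s; the hand-in returned no verdict. By my measurements the aim was about 2 mm off centre at about 93 mm.

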